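Raise the dosing niche shutter onto its catch and slide the loaded tray home

TASK

Gently push the clear shutter of the laundry niche up from under its lip, to about the height marks, until it clicks onto its catch and stays up by itself, never pressing on it with more than 20 newtons. Then push the loaded tray fully home beneath it, with the bottle, bowl and cup still standing in it, and leave everything else on the ledge where it is.

Things in the scene. Friction and masses are not known exactly. Their poses are not given: they have to be found in the camera images.
- niche: Fixed white frame on the ledge holding shutter and tray: two jambs 24 mm wide, 440 mm high, centred 167 mm left and right, front faces 14.5 mm before the origin; a header on top, a 10 mm base plate (100 mm before to 170 behind the origin), low rails behind. Origin: on the ledge, mid-width, in the shutter's plane. x points into the niche, away from the robot; -x is the front; y its left, z up.
- sash (a joint): Height in m of the shutter above its lower rest: 0 = down (the start), 0.112 = hard limit. Clear panel in an aluminium frame, 296 mm wide, 162 high, 10 thick, about 0.7 kg (hidden), moving straight up. A spring balance carries part of its weight: 2.5 to 4.5 N remain, with 0.5 N friction and 20 N s/m damping, so it sinks back if let go uncaught. It bears at most 20 N of total contact force.
- sash_lip (a point): Middle of the lip's lower front edge. The lip is a level aluminium ledge along the shutter's lower edge, 250 mm wide, 10 thick, reaching 45 mm before the shutter's plane, front edge rounded (5 mm radius). Point: on its underside, 40 mm before the plane, 120 mm above the ledge when down. Fingers pointing forward and down at 45 degrees reach under it, over the tray. Axes as niche.
- mark (a point): Height mark: a dark bar 24 mm wide, 3 mm thick on each jamb's front, 210 mm above the ledge; this point is on the left one. A hidden spring catch holds the shutter with its lip within 6 mm of this height, differing each time. From 37 mm before its click the catch drags with about 1 N; 1.5 mm before it a rubber buffer starts (5 N per mm). It clicks at 10 to 14 N of upward push.
- tray (a joint): Travel in m of the pull-out tray: 0 = pulled out (as it starts), 0.130 = fully home against its stop. It slides along the niche's x with about 1.5 N of friction and 10 N s/m damping.
- tray_front (a point): Middle of the tray's outer front face, 42 mm above the ledge; 220 mm before the shutter's plane when out, 90 mm when home. White open tray 300 mm wide, 240 long, walls up to 62 mm above the ledge, floor top at 17 mm; flat front panel 310 mm wide, 8 thick, from 12 to 72 mm above the ledge. Axes as niche.
- bottle: Closed teal bottle, 66 mm across, 150 mm high, standing in the middle of the tray's length at its left or right end: it passes below the shutter only when that is up. Origin: centre of its underside.
- bowl: Ceramic pod bowl, 88 mm across, 42 mm high, in the middle of the tray's length at the other end. Origin: centre of its underside.
- cup: Small grey dosing cup, 48 mm across, 40 mm high, near the middle of the tray's front part. Origin: centre of its underside.
- jar: Bystander: a closed glass jar, 84 mm across, 110 mm high, left of the niche. Leave it where it is. Origin: centre of its underside.
- can: Bystander: a slim aluminium spray can, 54 mm across, 170 mm high, at the right. Leave it where it is. Origin: centre of its underside.
- brush: Bystander: a wooden hand brush lying at the right front. Leave it where it is. Origin: centre of its underside (about the middle of its length).
- mug: Bystander: a white ceramic mug, 76 mm across, 85 mm high, at the left front. Leave it where it is. Origin: centre of its underside.
There are look-alikes about, which are no part of the job. What is meant by the cup is not red or yellow, and is the larger of those in its own colour.

How it is judged:
On the way, in this order (a step that is already met when the one before it is completed fails the run):
1. the shutter hangs on its catch near the marks, untouched by the robot (value of joint sash between 0.0815 and 0.099 m and contact force between each of the fingers, the arm and sash below 0.3 N), for 0.5 s.
2. the tray is fully home under the raised shutter (value of joint sash between 0.0815 and 0.099 m and value of joint tray above 0.124 m), for 0.2 s.
At the end, for the whole second after the job is handed in: The shutter hangs on its catch, lip within about 8.5 mm of the marks (travel 81.5 to 99 mm); the tray is home within 6 mm and at rest; bottle, bowl and cup stand upright (within 0.15 rad) on the tray floor; nothing touches the shutter (all of step 2 and contact force between each of the fingers, the arm and sash below 0.3 N and velocity of joint tray below 0.01 m/s and angle between each of bottle, bowl, cup's own z axis and vertical below 0.15 rad and x of bottle in the frame of tray_front between 0.01 and 0.245 m and height (world z) of each of bottle, bowl, cup below 0.03 m and x of bowl in the frame of tray_front between 0.01 and 0.245 m and x of cup in the frame of tray_front between 0.01 and 0.245 m and linear speed of bottle below 0.02 m/s).
It fails at once if the robot presses on the shutter with more than 20 N (contact force between any of the fingers, the arm and sash above 20 N).
It fails at once if bottle, bowl or cup tipped by more than 0.5 rad (angle between any of bottle, bowl, cup's own z axis and vertical above 0.5 rad).
It fails at once if something else on the ledge moved by more than 30 mm (distance of any of jar, can, brush, mug from where it was at the start of the episode above 0.03 m).
It also fails if it takes over 70 s, if anything falls off the work surface, if the arm or the gripper's body presses on something with over 40 N, if the wrist force passes 120 N, or if a joint passes its speed limit or range.

ROBOT

A 6-joint arm with a two-finger parallel gripper is mounted at the origin on the work surface. World frame = base frame: x ahead of the robot, y to its left, z up, the work surface at z = 0. Lengths are in m, angles in rad, forces in N, time in s.
With the tool pointing down it reaches from about 0.375 to 0.9 m from the base axis. Payload 3.1 kg.
Tool frame: the origin (TCP) lies between the finger pads; the fingertips stand 17 mm ahead of it and the grasp point (between the pads) lies 2 mm behind it; z points along the fingers, y is the line along which they close (so a half turn about z gives the same grasp; the last joint's range is limited). The gripper opens to 85 mm and grips with 20 to 120 N. Pads are 22 mm wide; open, the fingers measure 114 mm over their backs; the gripper's body (76 mm by 85 mm) begins 54 mm behind the grasp point. The pads swing forward as they close: fully open they stand 13 mm farther back than shut.
Start: joints at [1.016, 0.527, 1.433, -0, 1.181, -0.178], TCP at [0.229, 0.581, 0.248] pointing down, gripper open.
Joint ranges: [-3.08, 3.08], [-0.75, 2.2], [0.22, 2.44], [-1.43, 4.57], [0, 2.65], [-2.85, 2.85]. Speed limits (rad/s): [2.79, 2.79, 3.14, 3.14, 3.14, 3.14].

INTERFACE

Orientations are given as a unit quaternion [x, y, z, w].
In Python, from station import sense, vision, order gives the robot as it stands.
- The arm moves only by the shell command python3 -m crank 'ROWS' [OPENING] [FORCE]. ROWS is JSON, a list of rows, each an object with "dp": the shift along the world's x, y, z in units of 30 mm (1.0 is 30 mm), a list of three; "angular": the turn, a rotation vector about the world's x, y, z in degrees, a list of three. In form: [{"dp": [dx, dy, dz], "angular": [ax, ay, az]}, ...]. A call has 1 to 20 rows; each row shifts and turns the commanded pose from where the row before left it; what a row does not reach is not made up. A row lasts 1/10 s, in which the tool goes at most 50 mm and 8.59 degrees, less where a joint would pass 70% of its speed; a pose out of reach is approached as far as the arm can. A call is refused whole if a number of a shift passes 1 or a number of a turn 8.59, either way. A call with a gripper value outside its range is refused whole. OPENING is the closure, from 0 (fully open) to 1 (shut), set as the call begins (- or left out, the last holds). The fingers move at their own pace and stop on an object; FORCE is the grip in N (left out, the last holds). Time passes only in rows, so rows that do not move let the fingers close. It gives the time, the measured TCP pose, the force, the opening and the grip force at its end, in the units of the state.
- sense(): the state, without advancing time (a new reading comes with each control period).
- vision.snapshot(name): name is "side" or "top" or "wrist"; returns a dict with "image" (384x512x3 uint8, blue, green, red), "range_z" (384x512 float32, m along the optical axis (not along the pixel's ray), 0 where there is no reading), "mtx" (3x3 intrinsics, pixels), "pose" (4x4, takes a point from camera to world coordinates); the wrist camera has in their place "mount" (4x4, takes a point from camera to tool coordinates, whose origin is the TCP and whose axes are the flange's). Camera axes: x right, y down, z forward; pixel columns grow to the right and rows downward; lengths in m; the calibration is good to about 2 mm. A picture is of the moment at which its call begins: read the wrist's pose just before it.
- order.sign_off(): hands the job in; it is judged then, once.
The state is a dict: "t": time; "q": joint angles; "qd": joint speeds; "tau": joint torques, N m; "tcp_pos": TCP position; "tool_rot": TCP orientation; "force": force on the tool from outside, world axes, zero at the start; "ft_torque": the same for the moment, N m; "finger_gap": opening from 0.0 (shut) to 1.0 (fully open); "gripper_force": force on a finger pad.
Only numpy, scipy, OpenCV 4.12 (cv2) and the standard library are available. Lean on these libraries where they do the work, as an engineer would, in place of code of your own. Each camera call takes 0.05 s, during which the arm holds its last target. There are 200 camera calls.

## Working session

There is one attempt and no reset: what is moved stays moved. The work goes in short steps, Python scripts to look and compute and a shell command to move; the robot and the scene stay as the last step left them, time stands still between calls to the robot, and variables do not carry over. Pictures are saved under pics/ and viewed, at most 10 in all, crops included, and the job is handed in when it is done.

```bash
mkdir -p pics; ls; python3 - <<'E'
from station import sense, vision
import cv2,numpy as np
s=sense();print({k:np.round(v,3).tolist() for k,v in s.items()})
for n in("side","top"):
    d=vision.snapshot(n);cv2.imwrite(f"pics/{n}0.png",d["image"]);np.savez(f"{n}0.npz",**d)
    print(n,d["mtx"].round(1).tolist(),d["pose"].round(3).tolist())
E
```

```text
pics
{'t': 0.0, 'q': [1.017, 0.528, 1.434, 0.0, 1.181, -0.179], 'qd': [-0.0, -0.002, -0.0, -0.001, -0.0, -0.001], 'tau': [-0.0, -44.236, -17.802, -0.0, 0.008, 0.0], 'tcp_pos': [0.229, 0.581, 0.247], 'tool_rot': [0.187, 0.982, -0.001, -0.0], 'force': [0.516, -0.565, 0.076], 'ft_torque': [-0.01, -0.005, 0.017], 'gripper_force': 0.0, 'finger_gap': 1.0}
side [[436.5, 0.0, 249.4], [0.0, 436.5, 189.7], [0.0, 0.0, 1.0]] [[0.915, -0.192, 0.355, 0.128], [-0.403, -0.47, 0.785, -0.938], [0.016, -0.861, -0.508, 0.75], [0.0, 0.0, 0.0, 1.0]]
top [[484.3, 0.0, 253.6], [0.0, 484.3, 193.1], [0.0, 0.0, 1.0]] [[0.009, -0.996, 0.092, 0.399], [-1.0, -0.01, -0.013, 0.007], [0.014, -0.091, -0.996, 1.582], [0.0, 0.0, 0.0, 1.0]]
```

View pics/side0.png

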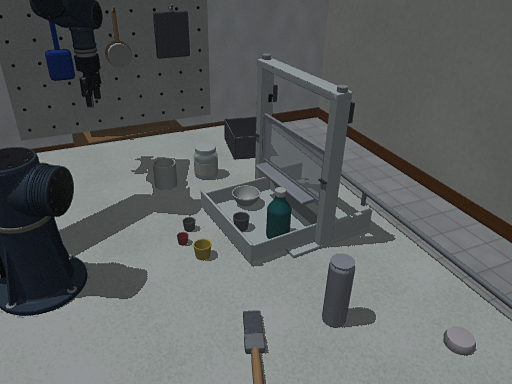

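View pics/top0.png

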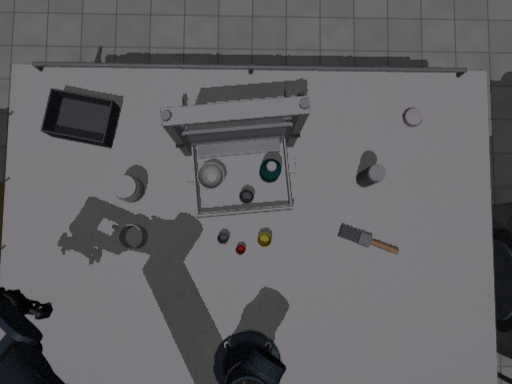

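The side view shows the niche with the bottle (278,215) at its right, the bowl (246,196) at its left and the grey cup (241,221) inside the tray. In the top view these are at (270,170), (211,175) and (247,196), and the lip is the strip around row 148.

Cup candidates in the top view are grey in the tray (247,196), a small grey one outside (223,238), red (240,249) and yellow (265,239). The meant cup is the larger grey one at (247,196), in the tray. The other three stand in front of the tray.

```bash
cat > h.py <<'E'
import numpy as np,cv2
def cloud(d):
    z=d["range_z"];v,u=np.mgrid[:z.shape[0],:z.shape[1]];K=d["mtx"]
    p=np.stack([(u-K[0,2])*z/K[0,0],(v-K[1,2])*z/K[1,1],z],-1)
    P=p@d["pose"][:3,:3].T+d["pose"][:3,3];P[z==0]=np.nan;return P
def px(d,p):
    T=np.linalg.inv(d["pose"]);c=T[:3,:3]@np.array(p)+T[:3,3];c=d["mtx"]@c;return (c[:2]/c[2]).round(1)
E
python3 - <<'E'
from h import *
s=dict(np.load("side0.npz"));t=dict(np.load("top0.npz"))
for n,d,box in(("top",t,(150,90,320,225)),("side",s,(190,50,375,265))):
    P=cloud(d);x0,y0,x1,y1=box;Q=P[y0:y1,x0:x1].reshape(-1,3);Q=Q[~np.isnan(Q[:,0])]
    for lo,hi in((.425,.475),(.115,.135),(.064,.078)):
        q=Q[(Q[:,2]>lo)&(Q[:,2]<hi)]
        if len(q)>10:
            r=cv2.minAreaRect(q[:,:2].astype(np.float32));print(n,lo,len(q),np.round(r[0],3),np.round(r[1],3),r[2],'med z',np.median(q[:,2]).round(4))
# objects
P=cloud(t)
for n,(u,v) in dict(bowl=(211,175),bottle=(270,168),cup=(247,196),g2=(223,238),red=(240,249),yel=(265,239),jar=(127,188),can=(376,174),brush=(365,239),mug=(133,236),frontL=(199,216),frontR=(291,209),lip1=(205,150),lip2=(275,146)).items(): print(n,P[v,u].round(3))
cr=cv2.resize(t["image"][85:260,150:320],None,fx=3.4,fy=3.4,interpolation=cv2.INTER_CUBIC);cv2.imwrite("pics/crop.png",cv2.convertScaleAbs(cr,alpha=1.6,beta=15))
E
```

```text
top 0.425 2887 [0.702 0.039] [0.047 0.358] 5.804317951202393 med z 0.4398
top 0.115 1305 [0.63  0.032] [0.125 0.354] 5.633578777313232 med z 0.129
top 0.064 455 [0.668 0.037] [0.39  0.355] 5.500765800476074 med z 0.0695
side 0.425 1246 [0.704 0.037] [0.048 0.361] 5.645347595214844 med z 0.4388
side 0.115 1248 [0.666 0.381] [1.049 0.161] 89.62619018554688 med z 0.1289
side 0.064 1000 [0.661 0.379] [0.41  1.049] 2.0643038749694824 med z 0.0701
bowl [0.599 0.125 0.022]
bottle [ 0.602 -0.059  0.175]
cup [0.532 0.008 0.025]
g2 [0.396 0.085 0.002]
red [0.361 0.029 0.   ]
yel [ 0.394 -0.052  0.007]
jar [0.545 0.373 0.112]
can [ 0.589 -0.372  0.17 ]
brush [nan nan nan]
mug [0.4   0.376 0.001]
frontL [0.464 0.157 0.067]
frontR [ 0.491 -0.133  0.039]
lip1 [0.661 0.137 0.131]
lip2 [ 0.677 -0.076  0.126]
```

View pics/crop.png

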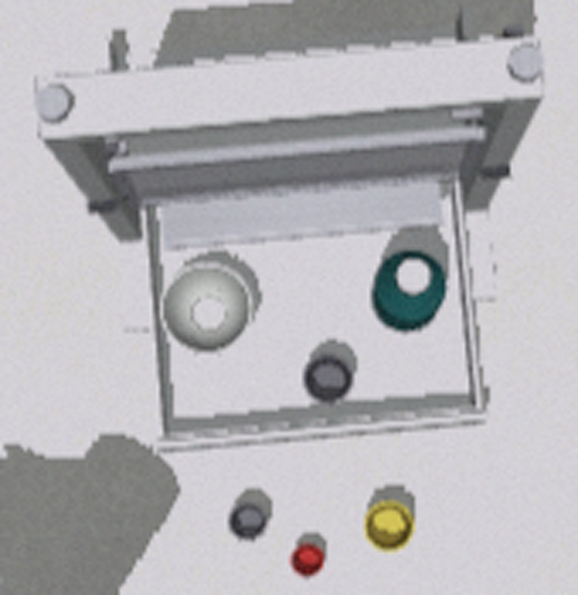

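The crop shows the larger grey cup in the tray at crop (328,378). The smaller grey (248,520), red (307,558) and yellow (389,524) cups stand outside, so the choice is confirmed. Next I refine the niche pose.

```bash
python3 - <<'E'
from h import *
a=np.radians(5.65);R=np.array([[np.cos(a),np.sin(a)],[-np.sin(a),np.cos(a)]])
c=np.array([.703,.038])
for n in("top","side"):
    P=cloud(dict(np.load(n+"0.npz"))).reshape(-1,3);P=P[~np.isnan(P[:,0])]
    q=np.c_[(P[:,:2]-c)@R.T,P[:,2]]
    def sel(lo,hi,x0,x1,y0,y1): 
        m=(q[:,2]>lo)&(q[:,2]<hi)&(q[:,0]>x0)&(q[:,0]<x1)&(q[:,1]>y0)&(q[:,1]<y1);return q[m]
    for nm,b in dict(lip=(.118,.142,-.1,.03,-.08,.11),panel=(.066,.08,-.3,-.17,-.2,.2),panelface=(.03,.06,-.3,-.17,-.14,.14),jamb=(.25,.42,-.06,.0,-.2,.2),hdr=(.43,.46,-.06,.06,-.2,.2)).items():
        s=sel(*b)
        if len(s)>5: print(n,nm,len(s),"x",np.percentile(s[:,0],[2,10,50,90,98]).round(4),"y",np.percentile(s[:,1],[1,99]).round(4),"z",np.percentile(s[:,2],[5,50,95]).round(4),"slope",np.polyfit(s[:,1],s[:,0],1)[0].round(3))
E
```

```text
top lip 940 x [-0.0838 -0.051  -0.0325 -0.014  -0.0115] y [-0.0785  0.1078] z [0.1244 0.1301 0.137 ] slope 0.039
top panel 267 x [-0.2287 -0.2281 -0.2247 -0.2211 -0.2171] y [-0.1497  0.1522] z [0.0667 0.0716 0.077 ] slope 0.007
top panelface 134 x [-0.2987 -0.2945 -0.2191 -0.1814 -0.1736] y [-0.1314  0.1372] z [0.0328 0.051  0.0596] slope -0.057
top jamb 957 x [-0.0234 -0.0228 -0.0123 -0.0054 -0.0034] y [-0.1745  0.1769] z [0.2551 0.2822 0.3979] slope -0.0
top hdr 2812 x [-0.0228 -0.0202 -0.0021  0.0169  0.0209] y [-0.173   0.1758] z [0.4356 0.4398 0.4496] slope -0.001
side lip 651 x [-0.051  -0.0489 -0.0266 -0.009  -0.0077] y [-0.0784  0.1078] z [0.1257 0.1298 0.1393] slope -0.01
side panel 245 x [-0.2272 -0.2263 -0.2239 -0.2196 -0.2185] y [-0.1546  0.147 ] z [0.0666 0.0707 0.0731] slope -0.001
side panelface 541 x [-0.2956 -0.2271 -0.2253 -0.1815 -0.1719] y [-0.137   0.1354] z [0.0311 0.0441 0.0582] slope -0.003
side jamb 2135 x [-0.0221 -0.0206 -0.0115 -0.0047 -0.0008] y [-0.1809  0.1747] z [0.254  0.2919 0.4098] slope 0.001
side hdr 1061 x [-0.0219 -0.0205 -0.0082  0.0141  0.0206] y [-0.1797  0.1691] z [0.4314 0.4391 0.4495] slope -0.002
```

```bash
python3 -m crank '[{"dp":[0.59,-0.88,0],"angular":[0,0,6.8]},{"dp":[0.59,-0.88,0],"angular":[0,0,6.8]},{"dp":[0.59,-0.88,0],"angular":[0,0,6.8]},{"dp":[0.59,-0.88,0],"angular":[0,0,6.8]},{"dp":[0.59,-0.88,0],"angular":[0,0,0]},{"dp":[0.59,-0.88,0],"angular":[0,0,0]},{"dp":[0.59,-0.88,0],"angular":[0,0,0]},{"dp":[0.59,-0.88,0],"angular":[0.37,-3.73,0]},{"dp":[0.59,-0.88,0],"angular":[0.37,-3.73,0]},{"dp":[0.59,-0.88,0],"angular":[0.37,-3.73,0]},{"dp":[0.59,-0.88,0],"angular":[0.37,-3.73,0]},{"dp":[0.59,-0.88,0],"angular":[0.37,-3.73,0]},{"dp":[0.59,-0.88,0],"angular":[0.37,-3.73,0]},{"dp":[0.59,-0.88,0],"angular":[0.37,-3.73,0]},{"dp":[0.59,-0.88,0],"angular":[0.37,-3.73,0]},{"dp":[0.59,-0.88,0],"angular":[0.37,-3.73,0]},{"dp":[0.59,-0.88,0],"angular":[0.37,-3.73,0]},{"dp":[0.59,-0.88,0],"angular":[0.37,-3.73,0]},{"dp":[0.59,-0.88,0],"angular":[0.37,-3.73,0]},{"dp":[0,0,0],"angular":[0,0,0]}]' 1 30
cat > st.py <<'E'
from station import sense
import numpy as np
from scipy.spatial.transform import Rotation as Ro
s=sense();p=np.array(s["tcp_pos"]);R=Ro.from_quat(s["tool_rot"]).as_matrix()
d=p-[.696,.0373,0];a=np.radians(5.65);c,n=np.cos(a),np.sin(a)
print("t",round(s["t"],2),"tcp",p.round(4),"niche",np.round([c*d[0]+n*d[1],-n*d[0]+c*d[1],d[2]],4),"Y",R[:,1].round(3),"Z",R[:,2].round(3),"F",np.round(s["force"],2),"gap",round(float(s["finger_gap"]),2))
E
python3 st.py
```

```text
t: 2.1
tcp_pos: [0.5285, 0.1422, 0.2471]
tool_rot: [-0.051, 0.947, 0.031, 0.315]
force: [0.4, -0.9, -0.0]
finger_gap: 0.002
gripper_force: 0.0
t 2.1 tcp [0.5285 0.1422 0.2471] niche [-0.1564  0.1209  0.2471] Y [-0.117  0.993  0.027] Z [ 0.594  0.092 -0.799] F [ 0.38 -0.86 -0.01] gap 0.0
```

```bash
cat > go.py <<'E'
import sys
from st import *
def go(x,y,z,tilt):
    t=np.radians(tilt);f=np.array([c,n,0]);Z=f*np.cos(t)+[0,0,-np.sin(t)];Y=np.array([-n,c,0])
    G=np.c_[np.cross(Y,Z),Y,Z]
    tgt=np.array([.696+c*x-n*y,.0373+n*x+c*y,z])
    print("dp(30mm)",((tgt-p)/.03).round(3),"rotdeg",np.degrees(Ro.from_matrix(G@R.T).as_rotvec()).round(2))
go(*map(float,sys.argv[1:]))
E
python3 go.py -.11 .025 .20 45
```

```text
t 2.1 tcp [0.5285 0.1422 0.2471] niche [-0.1564  0.1209  0.2471] Y [-0.117  0.993  0.027] Z [ 0.594  0.092 -0.799] F [ 0.38 -0.86 -0.01] gap 0.0
dp(30mm) [ 1.852 -3.028 -1.571] rotdeg [-0.65 -8.2  -1.19]
```

```bash
python3 -m crank '[{"dp":[0.31,-0.5,-0.1],"angular":[-0.1,-1.4,-0.2]},{"dp":[0.31,-0.5,-0.3],"angular":[-0.1,-1.4,-0.2]},{"dp":[0.31,-0.5,-0.3],"angular":[-0.1,-1.4,-0.2]},{"dp":[0.31,-0.5,-0.3],"angular":[-0.1,-1.4,-0.2]},{"dp":[0.31,-0.5,-0.3],"angular":[-0.1,-1.4,-0.2]},{"dp":[0.31,-0.5,-0.3],"angular":[-0.1,-1.4,-0.2]},{"dp":[0,0,0],"angular":[0,0,0]},{"dp":[0,0,0],"angular":[0,0,0]}]' >/dev/null; python3 go.py -.11 .025 .085 45; python3 - <<'E'
from station import vision
import cv2
cv2.imwrite("pics/side1.png",vision.snapshot("side")["image"][30:270,150:400].repeat(2,0).repeat(2,1))
E
```

```text
t 2.9 tcp [0.5924 0.0797 0.2439] niche [-0.0989  0.0524  0.2439] Y [-0.091  0.996 -0.005] Z [ 0.644  0.055 -0.763] F [ 0.43  0.54 -0.88] gap -0.0
dp(30mm) [-0.278 -0.944 -5.295] rotdeg [ 0.74 -4.67  0.44]
```

View pics/side1.png

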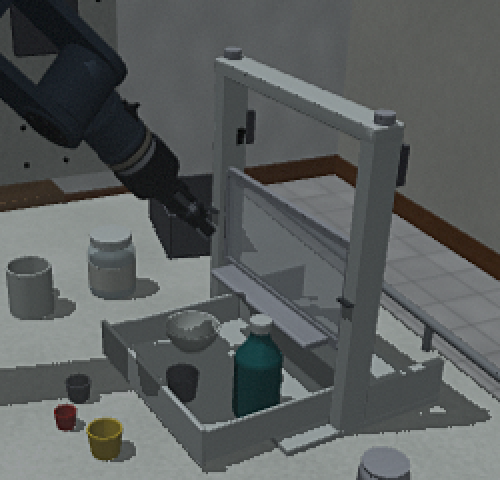

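The gripper (210,225 in the crop) is in front of the shutter, above the tray, with everything standing. I check why z and tilt lag.

```bash
python3 -m crank '[{"dp":[0,0,-0.3],"angular":[0,0,0]},{"dp":[0,0,-0.3],"angular":[0,0,0]},{"dp":[0,0,0],"angular":[0,0,0]}]' ; python3 go.py -.11 .025 .085 45; python3 -c "
from station import sense;import numpy as np
s=sense();print(np.round(s['q'],3),np.round(s['qd'],3))"
```

```text
t: 3.25
tcp_pos: [0.5952, 0.0828, 0.2322]
tool_rot: [-0.043, 0.94, 0.012, 0.338]
force: [-0.2, 0.7, -0.3]
finger_gap: -0.002
gripper_force: 0.0
t 3.25 tcp [0.5952 0.0828 0.2322] niche [-0.0958  0.0552  0.2322] Y [-0.088  0.996 -0.007] Z [ 0.634  0.051 -0.772] F [-0.21  0.71 -0.31] gap -0.0
dp(30mm) [-0.372 -1.048 -4.907] rotdeg [ 0.91 -5.45  0.59]
[-0.103  0.403  2.003  1.134  0.128 -2.854] [-0.004 -0.01  -0.001 -0.002  0.004  0.   ]
```

Joint 6 is on its limit, so I take the half-turned tool, which gives the same finger geometry.

```bash
python3 -m crank '[{"dp":[0,0,0],"angular":[5.39,0.43,-6.56]},{"dp":[0,0,0],"angular":[5.39,0.43,-6.56]},{"dp":[0,0,0],"angular":[5.39,0.43,-6.56]},{"dp":[0,0,0],"angular":[5.39,0.43,-6.56]},{"dp":[0,0,0],"angular":[5.39,0.43,-6.56]},{"dp":[0,0,0],"angular":[5.39,0.43,-6.56]},{"dp":[0,0,0],"angular":[5.39,0.43,-6.56]},{"dp":[0,0,0],"angular":[5.39,0.43,-6.56]},{"dp":[0,0,0],"angular":[5.39,0.43,-6.56]},{"dp":[0,0,0],"angular":[5.39,0.43,-6.56]},{"dp":[0,0,0],"angular":[5.39,0.43,-6.56]},{"dp":[0,0,0],"angular":[5.39,0.43,-6.56]},{"dp":[0,0,0],"angular":[5.39,0.43,-6.56]},{"dp":[0,0,0],"angular":[5.39,0.43,-6.56]},{"dp":[0,0,0],"angular":[5.39,0.43,-6.56]},{"dp":[0,0,0],"angular":[5.39,0.43,-6.56]},{"dp":[0,0,0],"angular":[5.39,0.43,-6.56]},{"dp":[0,0,0],"angular":[5.39,0.43,-6.56]},{"dp":[0,0,0],"angular":[5.39,0.43,-6.56]},{"dp":[0,0,0],"angular":[5.39,0.43,-6.56]}]' >/dev/null
sed -i 's/Y=np.array(\[-n,c,0\])/Y=np.array([n,-c,0])/' go.py; python3 go.py -.11 .025 .20 45; python3 -c "
from station import sense;import numpy as np
s=sense();print(np.round(s['q'],3))"
```

```text
t 5.25 tcp [0.5954 0.0825 0.233 ] niche [-0.0957  0.0549  0.233 ] Y [ 0.216 -0.97   0.113] Z [ 0.632  0.051 -0.773] F [ 0.26 -0.52  0.19] gap -0.0
dp(30mm) [-0.377 -1.038 -1.098] rotdeg [ 7.34 -4.96 -6.54]
[-0.103  0.401  2.001  1.096  0.131  0.157]
```

```bash
python3 -m crank '[{"dp":[-0.05,-0.13,-0.14],"angular":[0.92,-0.62,-0.82]},{"dp":[-0.05,-0.13,-0.14],"angular":[0.92,-0.62,-0.82]},{"dp":[-0.05,-0.13,-0.14],"angular":[0.92,-0.62,-0.82]},{"dp":[-0.05,-0.13,-0.14],"angular":[0.92,-0.62,-0.82]},{"dp":[-0.05,-0.13,-0.14],"angular":[0.92,-0.62,-0.82]},{"dp":[-0.05,-0.13,-0.14],"angular":[0.92,-0.62,-0.82]},{"dp":[-0.05,-0.13,-0.14],"angular":[0.92,-0.62,-0.82]},{"dp":[-0.05,-0.13,-0.14],"angular":[0.92,-0.62,-0.82]},{"dp":[0,0,0],"angular":[0,0,0]},{"dp":[0,0,0],"angular":[0,0,0]}]' >/dev/null
python3 go.py -.11 .025 .085 45; python3 -c "
from station import sense;import numpy as np
s=sense();print(np.round(s['q'],3))"
```

```text
t 6.25 tcp [0.5842 0.0538 0.2015] niche [-0.1096  0.0275  0.2015] Y [ 0.112 -0.994  0.01 ] Z [ 0.698  0.071 -0.712] F [-0.13  0.19 -1.18] gap 0.0
dp(30mm) [-0.005 -0.083 -3.884] rotdeg [ 0.64 -0.36 -0.77]
[-0.201  0.48   2.124  2.36   0.302 -1.046]
```

```bash
python3 -m crank '[{"dp":[0,-0.01,-0.3],"angular":[0.1,0,-0.1]},{"dp":[0,-0.01,-0.4],"angular":[0.1,-0.1,-0.1]},{"dp":[0,-0.01,-0.4],"angular":[0.1,-0.1,-0.1]},{"dp":[0,-0.01,-0.4],"angular":[0.1,0,-0.1]},{"dp":[0,-0.01,-0.4],"angular":[0.1,0,-0.1]},{"dp":[0,-0.01,-0.4],"angular":[0.1,-0.1,-0.1]},{"dp":[0,-0.01,-0.4],"angular":[0,0,-0.1]},{"dp":[0,-0.01,-0.4],"angular":[0,0,0]},{"dp":[0,0,-0.4],"angular":[0,0,0]},{"dp":[0,0,-0.38],"angular":[0,0,0]},{"dp":[0,0,0],"angular":[0,0,0]},{"dp":[0.26,0.02,0],"angular":[0,0,0]},{"dp":[0.26,0.02,0],"angular":[0,0,0]},{"dp":[0.26,0.02,0],"angular":[0,0,0]},{"dp":[0.26,0.03,0],"angular":[0,0,0]},{"dp":[0.26,0.03,0],"angular":[0,0,0]},{"dp":[0.26,0.03,0],"angular":[0,0,0]},{"dp":[0.26,0.03,0],"angular":[0,0,0]},{"dp":[0.24,0.02,0],"angular":[0,0,0]},{"dp":[0,0,0],"angular":[0,0,0]}]' >/dev/null
python3 go.py -.048 .025 .110 45; python3 - <<'E'
from station import vision
import cv2
cv2.imwrite("pics/side2.png",cv2.convertScaleAbs(vision.snapshot("side")["image"][110:270,190:370].repeat(3,0).repeat(3,1),alpha=1.4))
E
```

```text
t 8.25 tcp [0.6474 0.0573 0.0857] niche [-0.0464  0.0247  0.0857] Y [ 0.099 -0.995  0.001] Z [ 0.705  0.07  -0.706] F [ 0.96 -0.49 -0.36] gap -0.0
dp(30mm) [-0.055  0.005  0.811] rotdeg [ 0.05  0.1  -0.06]
```

View pics/side2.png

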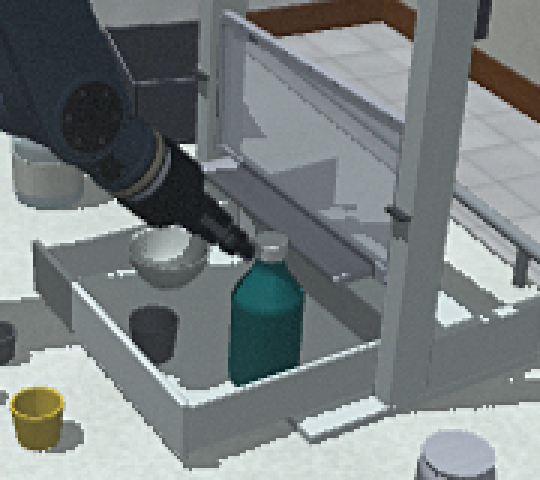

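The closed fingertips (250,250 in the crop) sit under the lip's edge, over the tray and clear of bottle and bowl. I raise gently.

```bash
python3 -m crank '[{"dp":[0,0,0.1],"angular":[0,0,0]},{"dp":[0,0,0.1],"angular":[0,0,0]},{"dp":[0,0,0.1],"angular":[0,0,0]},{"dp":[0,0,0.1],"angular":[0,0,0]},{"dp":[0,0,0.05],"angular":[0,0,0]},{"dp":[0,0,0.05],"angular":[0,0,0]},{"dp":[0,0,0.05],"angular":[0,0,0]},{"dp":[0,0,0.05],"angular":[0,0,0]},{"dp":[0,0,0],"angular":[0,0,0]}]' >/dev/null; python3 st.py
python3 -m crank '[{"dp":[0,0,0.05],"angular":[0,0,0]},{"dp":[0,0,0.05],"angular":[0,0,0]},{"dp":[0,0,0.05],"angular":[0,0,0]},{"dp":[0,0,0.05],"angular":[0,0,0]}]' >/dev/null; python3 st.py
python3 -m crank '[{"dp":[0,0,0.05],"angular":[0,0,0]},{"dp":[0,0,0.05],"angular":[0,0,0]},{"dp":[0,0,0.05],"angular":[0,0,0]},{"dp":[0,0,0.05],"angular":[0,0,0]}]' >/dev/null; python3 st.py
```

```text
t 9.2 tcp [0.6461 0.0573 0.1034] niche [-0.0477  0.0248  0.1034] Y [ 0.099 -0.995  0.001] Z [ 0.704  0.07  -0.707] F [-0.34 -0.47 -1.25] gap -0.0
t 9.6 tcp [0.646  0.0573 0.1094] niche [-0.0478  0.0248  0.1094] Y [ 0.099 -0.995  0.   ] Z [ 0.703  0.07  -0.707] F [-0.45 -0.73  0.31] gap -0.0
t 10.0 tcp [0.6449 0.0572 0.1143] niche [-0.0488  0.0249  0.1143] Y [ 0.099 -0.995  0.   ] Z [ 0.701  0.069 -0.71 ] F [-0.14 -0.21 -3.84] gap -0.0
```

```bash
python3 -m crank '[{"dp":[0,0,0.07],"angular":[0,0,0]},{"dp":[0,0,0.1],"angular":[0,0,0]},{"dp":[0,0,0.13],"angular":[0,0,0]},{"dp":[0,0,0.13],"angular":[0,0,0]},{"dp":[0,0,0.13],"angular":[0,0,0]},{"dp":[0,0,0.13],"angular":[0,0,0]},{"dp":[0,0,0.13],"angular":[0,0,0]},{"dp":[0,0,0.13],"angular":[0,0,0]},{"dp":[0,0,0.13],"angular":[0,0,0]},{"dp":[0,0,0.13],"angular":[0,0,0]}]' >/dev/null; python3 st.py
python3 -m crank '[{"dp":[0,0,0.13],"angular":[0,0,0]},{"dp":[0,0,0.13],"angular":[0,0,0]},{"dp":[0,0,0.13],"angular":[0,0,0]},{"dp":[0,0,0.13],"angular":[0,0,0]},{"dp":[0,0,0.13],"angular":[0,0,0]},{"dp":[0,0,0.13],"angular":[0,0,0]},{"dp":[0,0,0.1],"angular":[0,0,0]},{"dp":[0,0,0.05],"angular":[0,0,0]}]' >/dev/null; python3 st.py
```

```text
t 11.0 tcp [0.6451 0.0573 0.1514] niche [-0.0487  0.0249  0.1514] Y [ 0.099 -0.995  0.001] Z [ 0.702  0.069 -0.709] F [-5.89 -0.69 -3.93] gap 0.0
t 11.8 tcp [0.6451 0.0573 0.1794] niche [-0.0487  0.0249  0.1794] Y [ 0.099 -0.995  0.001] Z [ 0.702  0.069 -0.709] F [-5.77 -0.92 -3.97] gap 0.0
```

Horizontal force exceeds vertical because the lip rides on a 45° slope with low friction. I flatten the tool to about 20° so that the push is mostly vertical.

```bash
python3 -m crank '[{"dp":[0,0,0],"angular":[0.1,-1,0]},{"dp":[0,0,0],"angular":[0.2,-2,0]},{"dp":[0,0,0],"angular":[0.2,-2,0]},{"dp":[0,0,0],"angular":[0.2,-2,0]},{"dp":[0,0,0],"angular":[0.2,-2,0]},{"dp":[0,0,0],"angular":[0,0,0]}]' >/dev/null; python3 st.py
python3 -m crank '[{"dp":[0,0,0],"angular":[0.2,-2,0]},{"dp":[0,0,0],"angular":[0.2,-2,0]},{"dp":[0,0,0],"angular":[0.2,-2,0]},{"dp":[0,0,0],"angular":[0.2,-2,0]},{"dp":[0,0,0],"angular":[0.2,-2,0]},{"dp":[0,0,0],"angular":[0.2,-2,0]},{"dp":[0,0,0],"angular":[0.2,-2,0]},{"dp":[0,0,0],"angular":[0.2,-2,0]},{"dp":[0,0,0],"angular":[0,0,0]}]' >/dev/null; python3 go.py -.0487 .025 .18 20
python3 - <<'E'
from station import vision
import cv2
cv2.imwrite("pics/side3.png",cv2.convertScaleAbs(vision.snapshot("side")["image"][80:240,190:370].repeat(3,0).repeat(3,1),alpha=1.4))
E
```

```text
t 12.4 tcp [0.6462 0.0574 0.1794] niche [-0.0476  0.0249  0.1794] Y [ 0.099 -0.995 -0.   ] Z [ 0.806  0.08  -0.587] F [-3.16 -0.56 -3.06] gap 0.0
t 13.3 tcp [0.6477 0.0572 0.1799] niche [-0.0461  0.0246  0.1799] Y [ 0.1   -0.995  0.   ] Z [ 0.937  0.094 -0.337] F [ 0.87  0.16 -3.9 ] gap 0.0
dp(30mm) [-0.089  0.005  0.005] rotdeg [-0.02  0.29 -0.07]
```

View pics/side3.png

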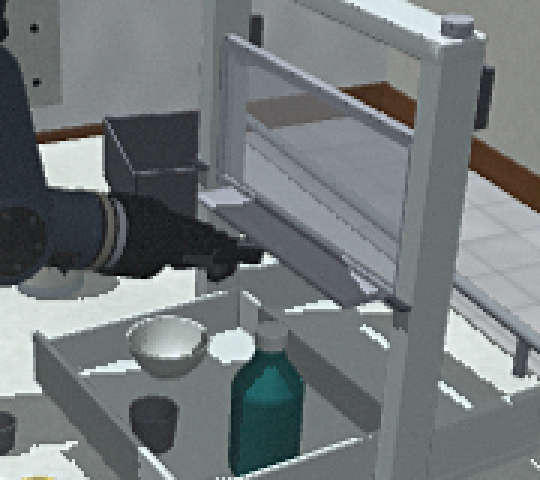

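The fingers now lie under the lip (255,255), and the right end of the lip is close to the mark (398,305). The force is vertical, about 4 N. I go on slowly.

```bash
U='{"dp":[0,0,0.02],"angular":[0,0,0]}'; python3 -m crank '[{"dp":[0,0,0.05],"angular":[0,0,0]},{"dp":[0,0,0.05],"angular":[0,0,0]},{"dp":[0,0,0.05],"angular":[0,0,0]},{"dp":[0,0,0.05],"angular":[0,0,0]},{"dp":[0,0,0.05],"angular":[0,0,0]},{"dp":[0,0,0.05],"angular":[0,0,0]}]' >/dev/null; python3 st.py
python3 -m crank '[{"dp":[0,0,0.03],"angular":[0,0,0]},{"dp":[0,0,0.03],"angular":[0,0,0]}]' >/dev/null; python3 st.py
```

```text
t 13.95 tcp [0.646  0.0573 0.1887] niche [-0.0478  0.0248  0.1887] Y [ 0.099 -0.995  0.   ] Z [ 0.936  0.093 -0.34 ] F [ 1.35 -0.01 -3.26] gap -0.0
t 14.15 tcp [0.646  0.0572 0.1904] niche [-0.0478  0.0248  0.1904] Y [ 0.099 -0.995  0.   ] Z [ 0.936  0.093 -0.34 ] F [ 1.81 -0.44 -3.53] gap -0.0
```

```bash
python3 -m crank '[{"dp":[0,0,0.02],"angular":[0,0,0]},{"dp":[0,0,0.02],"angular":[0,0,0]},{"dp":[0,0,0.02],"angular":[0,0,0]}]' >/dev/null; python3 st.py
python3 -m crank '[{"dp":[0,0,0.02],"angular":[0,0,0]},{"dp":[0,0,0.02],"angular":[0,0,0]}]' >/dev/null; python3 st.py
python3 -m crank '[{"dp":[0,0,0.02],"angular":[0,0,0]}]' >/dev/null; python3 st.py
```

```text
t 14.45 tcp [0.646  0.0573 0.192 ] niche [-0.0478  0.0248  0.192 ] Y [ 0.099 -0.995  0.   ] Z [ 0.936  0.093 -0.341] F [ 1.25  0.15 -3.53] gap 0.0
t 14.65 tcp [0.646  0.0573 0.1932] niche [-0.0478  0.0248  0.1932] Y [ 0.099 -0.995  0.   ] Z [ 0.936  0.093 -0.34 ] F [ 0.9   0.42 -3.72] gap -0.0
t 14.75 tcp [0.646  0.0573 0.1939] niche [-0.0478  0.0248  0.1939] Y [ 0.099 -0.995  0.   ] Z [ 0.936  0.093 -0.34 ] F [ 1.54 -0.84 -4.03] gap 0.0
```

```bash
cat > chk.py <<'E'
from st import *
import sys
sys.exit(int(np.linalg.norm(s["force"])>7))
E
python3 -m crank '[{"dp":[0,0,0.02],"angular":[0,0,0]},{"dp":[0,0,0.02],"angular":[0,0,0]}]' >/dev/null; python3 chk.py && 
python3 -m crank '[{"dp":[0,0,0.02],"angular":[0,0,0]},{"dp":[0,0,0.02],"angular":[0,0,0]}]' >/dev/null && python3 chk.py && 
python3 -m crank '[{"dp":[0,0,0.02],"angular":[0,0,0]},{"dp":[0,0,0.02],"angular":[0,0,0]}]' >/dev/null && python3 chk.py && 
python3 -m crank '[{"dp":[0,0,0.02],"angular":[0,0,0]},{"dp":[0,0,0.02],"angular":[0,0,0]}]' >/dev/null && python3 chk.py && 
python3 -m crank '[{"dp":[0,0,0.02],"angular":[0,0,0]},{"dp":[0,0,0.02],"angular":[0,0,0]}]' >/dev/null && python3 chk.py && 
python3 -m crank '[{"dp":[0,0,0.02],"angular":[0,0,0]},{"dp":[0,0,0.02],"angular":[0,0,0]}]' >/dev/null && python3 chk.py
```

```text
t 14.95 tcp [0.646  0.0573 0.1951] niche [-0.0478  0.0248  0.1951] Y [ 0.099 -0.995  0.   ] Z [ 0.936  0.093 -0.34 ] F [ 1.45 -0.44 -3.78] gap -0.0
t 15.15 tcp [0.646  0.0573 0.1963] niche [-0.0478  0.0248  0.1963] Y [ 0.099 -0.995  0.   ] Z [ 0.936  0.093 -0.34 ] F [ 2.03 -0.7  -4.4 ] gap 0.0
t 15.35 tcp [0.646  0.0573 0.1975] niche [-0.0478  0.0248  0.1975] Y [ 0.099 -0.995  0.   ] Z [ 0.936  0.093 -0.34 ] F [ 1.09 -0.09 -4.16] gap 0.0
t 15.55 tcp [0.646  0.0573 0.1987] niche [-0.0478  0.0248  0.1987] Y [ 0.099 -0.995  0.   ] Z [ 0.936  0.093 -0.34 ] F [ 2.04 -0.5  -5.07] gap -0.0
t 15.75 tcp [0.6457 0.0573 0.1992] niche [-0.048   0.0249  0.1992] Y [ 0.099 -0.995  0.   ] Z [ 0.935  0.093 -0.342] F [ 1.77 -0.53 -7.58] gap 0.0
```

Buffer reached.

```bash
python3 -m crank '[{"dp":[0,0,0.01],"angular":[0,0,0]},{"dp":[0,0,0.01],"angular":[0,0,0]}]' >/dev/null; python3 st.py
python3 -m crank '[{"dp":[0,0,0.01],"angular":[0,0,0]},{"dp":[0,0,0.01],"angular":[0,0,0]}]' >/dev/null; python3 st.py
```

```text
t 15.95 tcp [0.6457 0.0573 0.1996] niche [-0.0481  0.0248  0.1996] Y [ 0.099 -0.995  0.   ] Z [ 0.935  0.093 -0.343] F [ 3.49  0.36 -8.73] gap 0.0
t 16.15 tcp [0.6457 0.0573 0.2001] niche [-0.0481  0.0249  0.2001] Y [ 0.099 -0.995  0.   ] Z [ 0.935  0.093 -0.343] F [ 3.59 -0.29 -9.9 ] gap 0.0
```

```bash
sed -i 's/int.*/int(np.linalg.norm(s["force"])>15 or abs(s["force"][2])<6))/' chk.py
python3 -m crank '[{"dp":[0,0,0.01],"angular":[0,0,0]},{"dp":[0,0,0.01],"angular":[0,0,0]}]' >/dev/null; python3 chk.py &&
python3 -m crank '[{"dp":[0,0,0.01],"angular":[0,0,0]}]' >/dev/null && python3 chk.py &&
python3 -m crank '[{"dp":[0,0,0.01],"angular":[0,0,0]}]' >/dev/null && python3 chk.py &&
python3 -m crank '[{"dp":[0,0,0.01],"angular":[0,0,0]}]' >/dev/null && python3 chk.py &&
python3 -m crank '[{"dp":[0,0,0.01],"angular":[0,0,0]}]' >/dev/null && python3 chk.py &&
python3 -m crank '[{"dp":[0,0,0.01],"angular":[0,0,0]}]' >/dev/null && python3 chk.py
```

```text
t 16.35 tcp [0.6457 0.0573 0.2006] niche [-0.0481  0.0249  0.2006] Y [ 0.099 -0.995  0.   ] Z [ 0.935  0.093 -0.343] F [  3.99  -0.53 -12.77] gap 0.0
t 16.45 tcp [0.6457 0.0573 0.2009] niche [-0.0481  0.0249  0.2009] Y [ 0.099 -0.995  0.   ] Z [ 0.935  0.093 -0.343] F [  3.76  -0.59 -13.65] gap -0.0
t 16.55 tcp [0.6456 0.0573 0.2012] niche [-0.0482  0.0249  0.2012] Y [ 0.099 -0.995  0.   ] Z [ 0.935  0.093 -0.343] F [  4.51  -0.1  -16.08] gap -0.0
```

Above the 14 N click limit, so I lower a little and see whether it stays.

```bash
python3 -m crank '[{"dp":[0,0,-0.05],"angular":[0,0,0]},{"dp":[0,0,-0.05],"angular":[0,0,0]},{"dp":[0,0,-0.05],"angular":[0,0,0]},{"dp":[0,0,-0.05],"angular":[0,0,0]},{"dp":[0,0,0],"angular":[0,0,0]}]' >/dev/null; python3 st.py
python3 -m crank '[{"dp":[0,0,-0.1],"angular":[0,0,0]},{"dp":[0,0,-0.1],"angular":[0,0,0]},{"dp":[0,0,-0.1],"angular":[0,0,0]},{"dp":[0,0,0],"angular":[0,0,0]}]' >/dev/null; python3 st.py
```

```text
t 17.05 tcp [0.6473 0.0573 0.1988] niche [-0.0465  0.0247  0.1988] Y [ 0.099 -0.995  0.001] Z [ 0.938  0.093 -0.333] F [-0.08  0.32  0.19] gap -0.01
t 17.45 tcp [0.6461 0.0573 0.1868] niche [-0.0477  0.0248  0.1868] Y [ 0.099 -0.995  0.   ] Z [ 0.936  0.093 -0.341] F [-0.06  0.59  0.13] gap -0.0
```

Force is zero and it stays up. I retreat and compute the pre-push pose.

```bash
python3 -m crank '[{"dp":[-0.3,-0.03,0],"angular":[0,0,0]},{"dp":[-0.5,-0.05,0],"angular":[0,0,0]},{"dp":[-0.5,-0.05,0],"angular":[-0.2,2,0]},{"dp":[-0.5,-0.05,0],"angular":[-0.2,2,0]},{"dp":[-0.5,-0.05,0],"angular":[-0.2,2,0]},{"dp":[-0.5,-0.05,0],"angular":[-0.2,2,0]},{"dp":[-0.5,-0.05,0],"angular":[-0.2,2,0]},{"dp":[-0.5,-0.05,0],"angular":[-0.2,2,0]},{"dp":[-0.5,-0.05,0],"angular":[-0.2,2,0]},{"dp":[-0.5,-0.05,0],"angular":[-0.2,2,0]},{"dp":[-0.5,-0.05,0],"angular":[-0.2,2,0]},{"dp":[-0.5,-0.05,0],"angular":[-0.2,2,0]},{"dp":[-0.5,-0.05,0],"angular":[-0.2,2,0]},{"dp":[-0.5,-0.05,0],"angular":[-0.2,2,0]},{"dp":[0,0,0],"angular":[0,0,0]}]' >/dev/null; python3 go.py -.27 .012 .048 45
python3 - <<'E'
from station import vision,sense
from h import *
print(np.round(sense()["q"],3))
d=vision.snapshot("side");P=cloud(d).reshape(-1,3);P=P[~np.isnan(P[:,0])]
a=np.radians(5.65);c,n=np.cos(a),np.sin(a);e=P-[.696,.0373,0];q=np.c_[c*e[:,0]+n*e[:,1],-n*e[:,0]+c*e[:,1],e[:,2]]
m=(q[:,0]>-.042)&(q[:,0]<-.02)&(abs(q[:,1])<.1)&(q[:,2]>.1)&(q[:,2]<.26);print("lip top z",np.percentile(q[m][:,2],[10,50,90]).round(4),m.sum())
cv2.imwrite("pics/side4.png",cv2.convertScaleAbs(d["image"][80:270,150:370].repeat(3,0).repeat(3,1)[:,:],alpha=1.4))
E
```

```text
t 18.95 tcp [0.4637 0.0382 0.1967] niche [-0.2311  0.0238  0.1967] Y [ 0.099 -0.995  0.002] Z [ 0.706  0.069 -0.705] F [ 0.01 -0.62  1.39] gap 0.0
dp(30mm) [-1.252 -0.518 -4.957] rotdeg [ 0.11  0.21 -0.05]
[-0.358  0.459  2.443  2.537  0.581 -1.382]
lip top z [0.2152 0.2174 0.219 ] 273
```

View pics/side4.png

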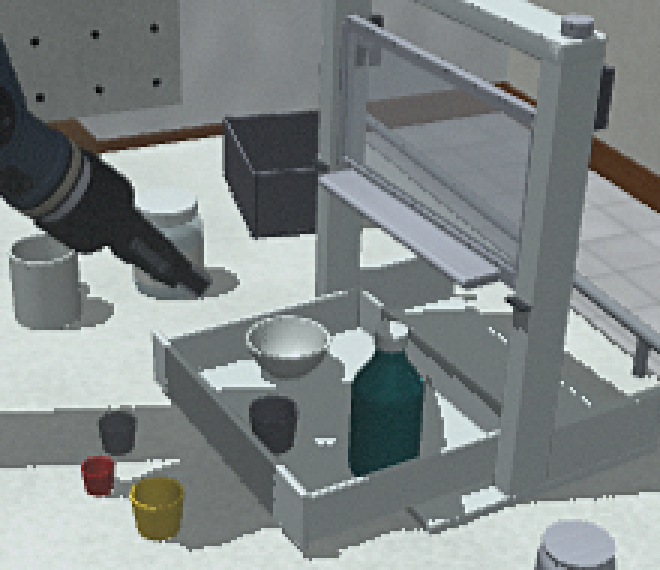

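The shutter hangs with its lip level with the marks (lip top z 0.217, travel about 0.087), and the tray load stands. Joint 3 is at its bound this close in, so I steepen the tool for the tray push.

```bash
python3 -m crank '[{"dp":[0.1,0,0],"angular":[-0.25,2.5,0]},{"dp":[0.1,0,0],"angular":[-0.25,2.5,0]},{"dp":[0,0,0],"angular":[-0.25,2.5,0]},{"dp":[0,0,0],"angular":[-0.25,2.5,0]},{"dp":[0,0,0],"angular":[-0.25,2.5,0]},{"dp":[0,0,0],"angular":[-0.25,2.5,0]},{"dp":[0,0,0],"angular":[-0.25,2.5,0]},{"dp":[0,0,0],"angular":[-0.25,2.5,0]},{"dp":[0,0,0],"angular":[-0.25,2.5,0]},{"dp":[0,0,0],"angular":[-0.25,2.5,0]},{"dp":[0,0,0],"angular":[0,0,0]}]' >/dev/null; python3 go.py -.25 .012 .15 70
python3 -c "
from station import sense;import numpy as np
print(np.round(sense()['q'],3))"
```

```text
t 20.1 tcp [0.4701 0.0454 0.1942] niche [-0.224   0.0303  0.1942] Y [ 0.113 -0.993 -0.022] Z [ 0.433  0.069 -0.899] F [-0.49 -0.36  0.2 ] gap 0.0
dp(30mm) [-0.802 -0.694 -1.475] rotdeg [-1.89  5.82 -0.76]
[-0.248  0.335  2.177  0.707  0.27   0.564]
```

```bash
python3 -m crank '[{"dp":[-0.1,-0.09,0],"angular":[-0.24,0.73,-0.1]},{"dp":[-0.1,-0.09,0],"angular":[-0.24,0.73,-0.1]},{"dp":[-0.1,-0.09,0],"angular":[-0.24,0.73,-0.1]},{"dp":[-0.1,-0.09,0],"angular":[-0.24,0.73,-0.1]},{"dp":[-0.1,-0.09,-0.1],"angular":[-0.24,0.73,-0.1]},{"dp":[-0.1,-0.09,-0.2],"angular":[-0.24,0.73,-0.1]},{"dp":[-0.1,-0.09,-0.3],"angular":[-0.24,0.73,-0.1]},{"dp":[-0.1,-0.07,-0.3],"angular":[-0.24,0.73,-0.1]},{"dp":[0,0,-0.3],"angular":[0,0,0]},{"dp":[0,0,-0.3],"angular":[0,0,0]},{"dp":[0,0,0],"angular":[0,0,0]}]' >/dev/null; python3 go.py -.25 .012 .055 70
python3 -c "
from station import sense;import numpy as np
print(np.round(sense()['q'],3))"
```

```text
t 21.2 tcp [0.4448 0.0243 0.1477] niche [-0.2513  0.0118  0.1477] Y [ 0.095 -0.996 -0.001] Z [ 0.337  0.033 -0.941] F [-0.27  0.38  0.41] gap 0.0
dp(30mm) [ 0.043  0.01  -3.091] rotdeg [-0.03 -0.22  0.21]
[-0.279  0.428  2.211  0.612  0.218  0.617]
```

```bash
python3 -m crank '[{"dp":[0,0,-0.25],"angular":[0,0,0]},{"dp":[0,0,-0.25],"angular":[0,0,0]},{"dp":[0,0,-0.25],"angular":[0,0,0]},{"dp":[0,0,-0.25],"angular":[0,0,0]},{"dp":[0,0,-0.25],"angular":[0,0,0]},{"dp":[0,0,-0.25],"angular":[0,0,0]},{"dp":[0,0,-0.25],"angular":[0,0,0]},{"dp":[0,0,-0.25],"angular":[0,0,0]},{"dp":[0,0,-0.25],"angular":[0,0,0]},{"dp":[0,0,-0.25],"angular":[0,0,0]},{"dp":[0,0,-0.25],"angular":[0,0,0]},{"dp":[0,0,-0.25],"angular":[0,0,0]},{"dp":[0,0,0],"angular":[0,0,0]}]' >/dev/null; python3 go.py -.25 .012 .055 70
python3 - <<'E'
from station import sense,vision;import numpy as np,cv2
print(np.round(sense()['q'],3))
cv2.imwrite("pics/side5.png",cv2.convertScaleAbs(vision.snapshot("side")["image"][80:270,150:370].repeat(3,0).repeat(3,1),alpha=1.4))
E
```

```text
t 22.5 tcp [0.4456 0.0242 0.0586] niche [-0.2505  0.0116  0.0586] Y [ 0.095 -0.995 -0.   ] Z [ 0.339  0.032 -0.94 ] F [-0.31 -0.44 -0.27] gap 0.0
dp(30mm) [ 0.014  0.015 -0.119] rotdeg [ 0.01 -0.08  0.21]
[-0.279  0.691  2.269  2.424  0.19  -1.215]
```

View pics/side5.png

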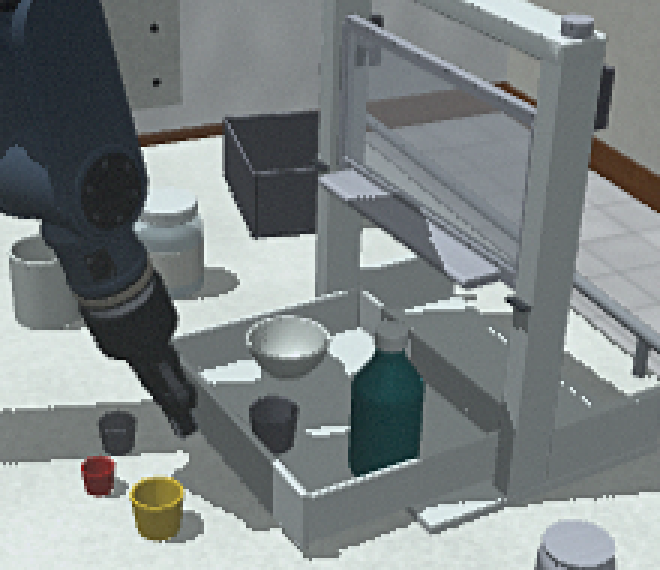

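The fingers (185,430) stand just before the tray front. I push slowly.

```bash
python3 -m crank '[{"dp":[0.05,0.005,0],"angular":[0,0,0]},{"dp":[0.1,0.01,-0.03],"angular":[0,0,0]},{"dp":[0.1,0.01,-0.03],"angular":[0,0,0]},{"dp":[0.1,0.01,0],"angular":[0,0,0]},{"dp":[0.06,0.005,0],"angular":[0,0,0]},{"dp":[0.04,0.005,0],"angular":[0,0,0]},{"dp":[0.04,0.005,0],"angular":[0,0,0]},{"dp":[0.05,0.005,0],"angular":[0,0,0]},{"dp":[0.06,0.005,0],"angular":[0,0,0]},{"dp":[0.08,0.01,0],"angular":[0,0,0]},{"dp":[0.1,0.01,0],"angular":[0,0,0]},{"dp":[0.1,0.01,0],"angular":[0,0,0]},{"dp":[0.1,0.01,0],"angular":[0,0,0]},{"dp":[0.1,0.01,0],"angular":[0,0,0]}]' >/dev/null; python3 st.py
python3 -m crank '[{"dp":[0.1,0.01,0],"angular":[0,0,0]},{"dp":[0.1,0.01,0],"angular":[0,0,0]},{"dp":[0.1,0.01,0],"angular":[0,0,0]},{"dp":[0.1,0.01,0],"angular":[0,0,0]},{"dp":[0.1,0.01,0],"angular":[0,0,0]},{"dp":[0.1,0.01,0],"angular":[0,0,0]},{"dp":[0.1,0.01,0],"angular":[0,0,0]},{"dp":[0.1,0.01,0],"angular":[0,0,0]},{"dp":[0.1,0.01,0],"angular":[0,0,0]},{"dp":[0.1,0.01,0],"angular":[0,0,0]}]' >/dev/null; python3 st.py
python3 -m crank '[{"dp":[0.1,0.01,0],"angular":[0,0,0]},{"dp":[0.1,0.01,0],"angular":[0,0,0]},{"dp":[0.1,0.01,0],"angular":[0,0,0]},{"dp":[0.1,0.01,0],"angular":[0,0,0]},{"dp":[0.1,0.01,0],"angular":[0,0,0]},{"dp":[0.1,0.01,0],"angular":[0,0,0]},{"dp":[0.1,0.01,0],"angular":[0,0,0]},{"dp":[0.1,0.01,0],"angular":[0,0,0]},{"dp":[0.1,0.01,0],"angular":[0,0,0]},{"dp":[0.1,0.01,0],"angular":[0,0,0]}]' >/dev/null; python3 go.py -.106 .012 .055 70;python3 -c "
from station import sense;import numpy as np
print(np.round(sense()['q'],3))"
```

```text
t 23.95 tcp [0.4773 0.0275 0.0575] niche [-0.2186  0.0118  0.0575] Y [ 0.095 -0.995  0.001] Z [ 0.339  0.031 -0.94 ] F [-0.98  0.12  0.45] gap 0.0
t 24.95 tcp [0.5075 0.0305 0.0575] niche [-0.1883  0.0118  0.0575] Y [ 0.095 -0.995  0.001] Z [ 0.339  0.032 -0.94 ] F [-1.3  -0.33  0.49] gap 0.0
t 25.95 tcp [0.5375 0.0336 0.0574] niche [-0.1581  0.0119  0.0574] Y [ 0.095 -0.995  0.   ] Z [ 0.339  0.032 -0.94 ] F [-1.87 -0.99  2.06] gap 0.0
dp(30mm) [ 1.729  0.174 -0.081] rotdeg [ 0.03 -0.06  0.18]
[-0.198  0.697  2.034  0.914  0.124  0.383]
```

```bash
python3 -m crank '[{"dp":[0.1,0.01,0],"angular":[0,0,0]},{"dp":[0.1,0.01,0],"angular":[0,0,0]},{"dp":[0.1,0.01,0],"angular":[0,0,0]},{"dp":[0.1,0.01,0],"angular":[0,0,0]},{"dp":[0.1,0.01,0],"angular":[0,0,0]},{"dp":[0.1,0.01,0],"angular":[0,0,0]},{"dp":[0.1,0.01,0],"angular":[0,0,0]},{"dp":[0.1,0.01,0],"angular":[0,0,0]},{"dp":[0.1,0.01,0],"angular":[0,0,0]},{"dp":[0.1,0.01,0],"angular":[0,0,0]},{"dp":[0.1,0.01,0],"angular":[0,0,0]},{"dp":[0.1,0.01,0],"angular":[0,0,0]},{"dp":[0.1,0.01,0],"angular":[0,0,0]},{"dp":[0.07,0.005,0],"angular":[0,0,0]},{"dp":[0.05,0.005,0],"angular":[0,0,0]},{"dp":[0.05,0.005,0],"angular":[0,0,0]}]' >/dev/null; python3 st.py
python3 -m crank '[{"dp":[0.04,0.005,0],"angular":[0,0,0]},{"dp":[0.04,0.005,0],"angular":[0,0,0]},{"dp":[0.04,0.005,0],"angular":[0,0,0]},{"dp":[0.04,0.005,0],"angular":[0,0,0]}]' >/dev/null; python3 st.py
```

```text
t 27.55 tcp [0.5822 0.038  0.0575] niche [-0.1132  0.0119  0.0575] Y [ 0.096 -0.995  0.   ] Z [ 0.34   0.032 -0.94 ] F [-1.69  0.71 -0.05] gap 0.0
t 27.95 tcp [0.587  0.0385 0.0575] niche [-0.1083  0.0119  0.0575] Y [ 0.096 -0.995  0.001] Z [ 0.34   0.032 -0.94 ] F [-1.41  1.17 -0.19] gap -0.01
```

```bash
sed -i 's/int.*/int(np.linalg.norm(s["force"])>7))/' chk.py
python3 -m crank '[{"dp":[0.04,0,0],"angular":[0,0,0]},{"dp":[0.04,0.01,0],"angular":[0,0,0]}]' >/dev/null; python3 chk.py &&
python3 -m crank '[{"dp":[0.04,0,0],"angular":[0,0,0]},{"dp":[0.04,0.01,0],"angular":[0,0,0]}]' >/dev/null && python3 chk.py &&
python3 -m crank '[{"dp":[0.04,0,0],"angular":[0,0,0]},{"dp":[0.04,0.01,0],"angular":[0,0,0]}]' >/dev/null && python3 chk.py &&
python3 -m crank '[{"dp":[0.04,0,0],"angular":[0,0,0]},{"dp":[0.04,0.01,0],"angular":[0,0,0]}]' >/dev/null && python3 chk.py
```

```text
t 28.15 tcp [0.5895 0.0388 0.0576] niche [-0.1058  0.0119  0.0576] Y [ 0.095 -0.995  0.001] Z [ 0.341  0.032 -0.94 ] F [-1.34  0.18 -0.28] gap 0.0
t 28.35 tcp [0.592  0.039  0.0576] niche [-0.1034  0.012   0.0576] Y [ 0.095 -0.995  0.001] Z [ 0.341  0.032 -0.94 ] F [-1.96 -0.39 -0.74] gap -0.0
t 28.55 tcp [0.5928 0.0393 0.0574] niche [-0.1025  0.0121  0.0574] Y [ 0.096 -0.995  0.   ] Z [ 0.338  0.032 -0.941] F [-8.71 -5.62  5.1 ] gap -0.0
```

Stop reached at about −9 N. I hold briefly, back off and look.

```bash
python3 -m crank '[{"dp":[0.02,0,0],"angular":[0,0,0]},{"dp":[0,0,0],"angular":[0,0,0]},{"dp":[0,0,0],"angular":[0,0,0]},{"dp":[-0.05,-0.005,0],"angular":[0,0,0]},{"dp":[-0.1,-0.01,0],"angular":[0,0,0]},{"dp":[-0.3,-0.03,0],"angular":[0,0,0]},{"dp":[-0.3,-0.03,0],"angular":[0,0,0]},{"dp":[-0.3,-0.03,0],"angular":[0,0,0]},{"dp":[-0.3,-0.03,0],"angular":[0,0,0]},{"dp":[-0.3,-0.03,0],"angular":[0,0,0]},{"dp":[-0.3,-0.03,0],"angular":[0,0,0]},{"dp":[-0.3,-0.03,0],"angular":[0,0,0]},{"dp":[0,0,0],"angular":[0,0,0]},{"dp":[0,0,0],"angular":[0,0,0]}]' >/dev/null; python3 st.py
python3 - <<'E'
from station import vision
from h import *
d=vision.snapshot("side");P=cloud(d).reshape(-1,3);P=P[~np.isnan(P[:,0])]
a=np.radians(5.65);c,n=np.cos(a),np.sin(a);e=P-[.696,.0373,0];q=np.c_[c*e[:,0]+n*e[:,1],-n*e[:,0]+c*e[:,1],e[:,2]]
m=(q[:,0]>-.042)&(q[:,0]<-.02)&(abs(q[:,1])<.1)&(q[:,2]>.1)&(q[:,2]<.26);print("lip top z",np.percentile(q[m][:,2],[10,50,90]).round(4))
m=(q[:,0]>-.14)&(q[:,0]<-.06)&(abs(q[:,1])<.14)&(q[:,2]>.066)&(q[:,2]<.076);print("panel top x",np.percentile(q[m][:,0],[3,50,97]).round(4),m.sum())
cv2.imwrite("pics/side6.png",cv2.convertScaleAbs(d["image"][80:270,150:370].repeat(3,0).repeat(3,1),alpha=1.4))
E
```

```text
t 29.95 tcp [0.5286 0.0321 0.058 ] niche [-0.1671  0.0113  0.058 ] Y [ 0.095 -0.995  0.002] Z [ 0.343  0.031 -0.939] F [-0.03 -0.19  0.61] gap 0.0
lip top z [0.2158 0.2174 0.2189]
panel top x [-0.0901 -0.0868 -0.0812] 194
```

View pics/side6.png

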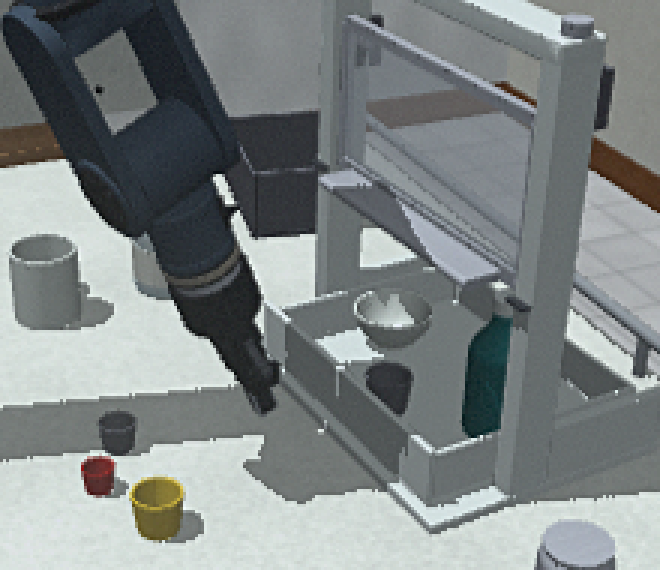

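The tray is home: its front face is at −0.090 m, and the bottle (485,375), bowl (393,318) and cup (388,385) stand upright. The shutter is still up and nothing touches it, so I hand in.

```bash
python3 -c "
from station import order
print(order.sign_off())"
```

```text
the job is handed in; nothing more can be done
None
```

The job is handed in, with no verdict returned: the shutter hangs on its catch at about 0.087 m, the tray is home against its stop with bottle, bowl and cup standing, the highest force read on the shutter was about 17 N, and I touched nothing else on the ledge.

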